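# Cure the slides: tray under the lamp, key held at run

### The job

Slide the blue tray of microscope slides flat across the bench, without lifting or tipping it, until it lies wholly inside the yellow outline under the curing lamp. Then take the red key from the wooden key stand, work it all the way down into the lock on top of the grey control unit (its pins stick; twisting the key a little left and right under a light push works it past them), turn it a full quarter clockwise against the spring and keep holding it there: finish with the key still gripped and turned, because the lamp only burns while it is held. Leave the other keys and everything else on the bench where they are.

Things in the scene. Friction and masses are not known exactly. Their poses are not given: they have to be found in the camera images.
- slide_tray: Shallow blue plastic tray with four glass slides fixed in it; 84 mm (its x) by 116 mm (its y), rim 16 mm high, about 0.2 kg, loose on the bench. Origin: centre of its underside. To be pushed by its rim
- tray_corner_a (a point): bottom outer corner of the tray at its +x +y
- tray_corner_b (a point): bottom outer corner of the tray at its +x -y
- tray_corner_c (a point): bottom outer corner of the tray at its -x -y
- tray_corner_d (a point): bottom outer corner of the tray at its -x +y
- lamp_station: Fixed lamp and its dark field in a yellow outline, flush with the bench. Origin: centre of the field, on the bench. The field inside the line is 140 mm (x) by 170 mm (y). Lamp head (50 mm thick) slants over the +x side: none of it is nearer than 95 mm to the centre in x or lower than 125 mm; foot (18 mm high) and post stand 185 to 285 mm along +x. The -x and both y sides are free
- key_stand: Fixed wooden stand, a block 30 mm (x) by 126 mm (y) on a foot 44 mm wide, top face 34 mm above the bench (origin: under its centre). Three upright slots in a row along its y (at -42, 0, +42 mm) hold three keys in any order, bow up, shoulder on the top face. The keys' width lies along the row; their flat sides face the stand's +x and -x
- red_key: Loose key, red plastic bow, 40 g. Origin: on the blade's axis at the underside of its round steel shoulder (19 mm across, 3 mm thick); z runs up the key, x along its width. Bow: flat-sided block 30 mm wide (x), 10 mm thick (y), 35 mm high (3 to 38 mm above the origin): grip it across the thickness. The key is symmetric and fits the lock either way round
- red_key_tip (a point): End of the red key's blade, 28 mm below its origin. From the shoulder down: round neck 4 mm thick, 14 mm long; flat blade 14 mm wide (x), 4.6 mm thick (y), 10 mm long; reduced tip 12.4 by 1.6 mm, 4 mm long
- blue_key: the same key with a blue bow: leave it in its slot
- yellow_key: the same key with a yellow bow: leave it in its slot
- lock_face (a point): Centre of the key slot in the lock's level steel face, 78 mm above the bench, in a black 40 mm square bezel of the same height. x: along the slot, 16 mm long; y: across it, 8.4 mm wide; z up. The key goes in from straight above, its width along this x, until its shoulder lies on the face. It can turn only when the shoulder is within 2 mm of the face, and is trapped while turned
- lock_pins (a point): Point on the slot's axis 6 mm below the face. Two pairs of pins, 4 and 9 mm deep, stand 3.2 mm into the slot from its long walls. They have no spring: they stick (6 N) and stay where pushed. A straight key jams on them with its shoulder 22 to 14 mm up and needs 15 to 25 N; under a 5 to 9 N push, twisting it about 0.27 rad each way a few times (the walls allow 0.28) drives them back
- lock_cylinder (a joint): Turn of the lock's cylinder, rad: 0 at rest, grows clockwise seen from above, stop at 1.62. Spring-return: 0.03 N m at 0, 0.13 N m at the stop; it turns back as soon as the key is let go. The key has play in it: it must turn about 0.1 to 0.15 rad further than the cylinder
- control_unit: Fixed grey control unit, 150 mm (x) by 170 mm (y), top 75 mm above the bench. Origin: centre of its underside. The lock's axis lies at x = -25, y = +25 mm in its frame. Other fittings on its top, 45 mm or more from the lock: two signal lamps (11 mm high) and a knob (15 mm high)
- forceps: steel forceps lying on the bench, 122 mm long along their x, 9 mm high; origin in the middle of the underside; leave alone
- mountant_bottle: small amber bottle, 42 mm across, 88 mm high; origin under its centre; leave alone
- staining_jar: square glass staining jar with white lid, 66 mm square, 88 mm high; origin under its centre; leave alone
- cassettes: stack of three tissue cassettes, blue and white, about 52 x 28 x 21 mm; origin under its centre; leave alone
- slide_rack: black slide staining rack with two upright arms, 50 mm (x) by 100 mm (y), 100 mm high; origin under its centre; leave alone
Things that resemble listed ones, but are neither listed nor needed, are in the scene too. What is shaped like the red_key but orange or turquoise is not meant.

How it is judged:
By the outcome, as a careful person would: the job done as asked, in the order asked, and still so for the second after the job is handed in, while the arm keeps its last pose, push and grip.
It also fails if it takes over 72 s, if anything falls off the work surface, if the arm or the gripper's body presses on something with over 40 N, if the wrist force passes 120 N, or if a joint passes its speed limit or range.

### The arm

A 6-joint arm with a two-finger parallel gripper is mounted at the origin on the work surface. World frame = base frame: x ahead of the robot, y to its left, z up, the work surface at z = 0. Lengths are in m, angles in degrees, forces in N, time in s.
With the tool pointing down it reaches from about 0.4 to 0.825 m from the base axis. Payload 7 kg.
Tool frame: the origin (TCP) lies between the finger pads; the fingertips stand 22 mm ahead of it and the grasp point (between the pads) lies 3 mm ahead of it; z points along the fingers, y is the direction in which the jaws open and shut (so a half turn about z gives the same grasp; the last joint's range is limited). The gripper opens to 88 mm and grips with 3 to 60 N. Pads are 19 mm wide; open, the fingers measure 130 mm over their backs; the gripper's body (78 mm by 193 mm) begins 47 mm behind the grasp point.
Start: joints at [16.507, 20.546, 0.682, 0, -70.136, -16.507], TCP at [0.675, -0, 0.249] pointing down, gripper open.
Joint ranges: [-176.03, 176.03], [-82.01, 121.73], [-58.28, 71.71], [-173.87, 95.51], [-174.79, -0.11], [-173.66, 173.66]. Speed limits (degrees/s): [136.94, 136.94, 172.46, 180, 180, 180].

### API

Orientations are given as [roll, pitch, yaw] about the fixed x, y, z axes, in that order (R = Rz(yaw) Ry(pitch) Rx(roll)).
In Python, from plant import telemetry, cams, r gives the robot as it stands.
- The arm moves only by the tool carry_out, never from a script. Its argument "commands" is one flat list of numbers, 5 for each row, row after row: the shift along the world's x, y, z as a fraction of full scale, then the turn about the world's z as a fraction of full scale, then the gripper's target within -1 to 1 (shut at 1, half-way at 0, fully open at -1). In form: [x, y, z, turn, claw, x, y, z, turn, claw, ...]. A call has 1 to 8 rows; each row shifts and turns the commanded pose from where the row before left it; what a row does not reach is not made up. Full scale, the value 1, is 0.04 m for a shift and 4 degrees for a turn. A row lasts 1/10 s, in which the tool goes at most 50 mm and 8.59 degrees, less where a joint would pass 70% of its speed; a pose out of reach is approached as far as the arm can. A call with a number of a shift or a turn outside -1 to 1 is refused whole. A call with a gripper value outside its range is refused whole. The fingers move at their own pace and stop on an object; "grip_force" is the grip in N (left out, the last holds). Time passes only in rows, so rows that do not move let the fingers close. It gives the time, the measured TCP pose, the force and the opening at its end, in the units of the state.
- telemetry.get_state(): the state, without advancing time (a new reading comes with each control period).
- cams.capture(name): name is "scene" or "side" or "wrist"; returns a dict with "frame" (384x512x3 uint8, red, green, blue), "camera_matrix" (3x3 intrinsics, pixels), "k1" (the pictures are not rectified: a ray, as slopes to the right and down, at radius r is drawn at 1 + k1 r^2 times it, then the intrinsics apply), "camera_from_world" (4x4, takes a point from world to camera coordinates); the wrist camera has in their place "mount" (4x4, takes a point from camera to tool coordinates, whose origin is the TCP and whose axes are the flange's). Camera axes: x right, y down, z forward; pixel columns grow to the right and rows downward; lengths in m; the calibration is good to about 2 mm. A picture is of the moment at which its call begins: read the wrist's pose just before it. There is no depth.
- r.close_job(): hands the job in, once; it reports no verdict.
The state is a dict: "time_s": time; "joints": joint angles; "qd": joint speeds; "joint_torque": joint torques, N m; "tcp_pos": TCP position; "eef_rot": TCP orientation; "contact_force": force on the tool from outside, world axes, zero at the start; "moment": the same for the moment, N m; "gripper_width": finger opening in m.
Only numpy, scipy, OpenCV 4.12 (cv2) and the standard library are available. Lean on these libraries where they do the work, as an engineer would, in place of code of your own. Each camera call takes 0.05 s, during which the arm holds its last target. There are 200 camera calls.

## Working session

There is one attempt and no reset: what is moved stays moved. The work goes in short steps, Python scripts to look and compute and a tool call to move; the robot and the scene stay as the last step left them, time stands still between calls to the robot, and variables do not carry over. Pictures are saved under pics/ and viewed, about 8 in all and at most 12, crops included, and the job is handed in when it is done.

Besides the shell and the picture viewer there is one more tool, called after "Call:" as a command line: name --argument value ..., lists and objects as JSON in quotes. carry_out: Moves the arm, as the interface text tells. Shift numbers are shares of 0.04 m and turn numbers shares of 4 degrees, none past 1 either way. Its arguments: {"type":"object","properties":{"commands":{"type":"array"},"grip_force":{"type":"number"}},"required":["commands"]}

```bash
mkdir -p pics; ls; python3 - <<'E'
from plant import telemetry, cams, r
import cv2
print(telemetry.get_state())
for n in ("scene","side"):
    c=cams.capture(n); cv2.imwrite(f"pics/{n}0.png",cv2.resize(c["frame"][:,:,::-1],(800,600),interpolation=cv2.INTER_CUBIC))
    print(n,c["camera_matrix"],c["k1"],c["camera_from_world"])
c=cams.capture("wrist");print(c["mount"],c["camera_matrix"],c["k1"]);cv2.imwrite("pics/wrist0.png",c["frame"][:,:,::-1])
E
```

```text
pics
{'time_s': 0.0, 'joints': array([ 1.65070855e+01,  2.05912165e+01,  6.34611668e-01, -2.05906414e-02,
       -7.01365151e+01, -1.65084716e+01]), 'qd': array([-1.23304166e-02, -3.42701549e-02,  2.01678277e-01, -1.46167877e-04,
        2.40487999e-02, -4.60954826e-02]), 'joint_torque': array([-8.00930356e-04, -5.82726967e+01,  2.93058443e+01,  6.99745238e+00,
        6.93249181e-03, -2.06530804e-04]), 'tcp_pos': array([ 6.74547904e-01, -1.84720346e-05,  2.47630017e-01]), 'eef_rot': array([ 1.79905218e+02, -7.90464756e-03, -9.00083915e+01]), 'contact_force': array([ 0.09302199,  0.48107836, -0.1837299 ]), 'moment': array([-0.05765755, -0.04070163, -0.00111329]), 'gripper_width': 0.08766294909745038}
scene [[351.4623756    0.         256.15124827]
 [  0.         351.4623756  189.50307404]
 [  0.           0.           1.        ]] 0.00647350074259527 [[ 0.08029677  0.99671445  0.01061766 -0.10096646]
 [ 0.55482331 -0.03584293 -0.83119575 -0.1935093 ]
 [-0.82808425  0.07263326 -0.55587848  1.31615593]
 [ 0.          0.          0.          1.        ]]
side [[352.23011027   0.         256.29484209]
 [  0.         352.23011027 190.6395071 ]
 [  0.           0.           1.        ]] -0.061122170149285705 [[ 0.88776008 -0.46015827  0.01167919 -0.43754543]
 [-0.34810904 -0.68775755 -0.63703191  0.2459139 ]
 [ 0.30116795  0.56146587 -0.77074895  0.94225896]
 [ 0.          0.          0.          1.        ]]
[[-7.63334553e-04 -9.55474420e-01 -2.95072956e-01  8.02957314e-02]
 [ 9.99998893e-01 -1.10622676e-03  9.95135806e-04  8.63945846e-05]
 [-1.27724441e-03 -2.95071869e-01  9.55474207e-01 -1.35571541e-01]
 [ 0.00000000e+00  0.00000000e+00  0.00000000e+00  1.00000000e+00]] [[299.02277052   0.         255.34906093]
 [  0.         299.02277052 194.34410279]
 [  0.           0.           1.        ]] 0.012829991259113785
```

View pics/scene0.png

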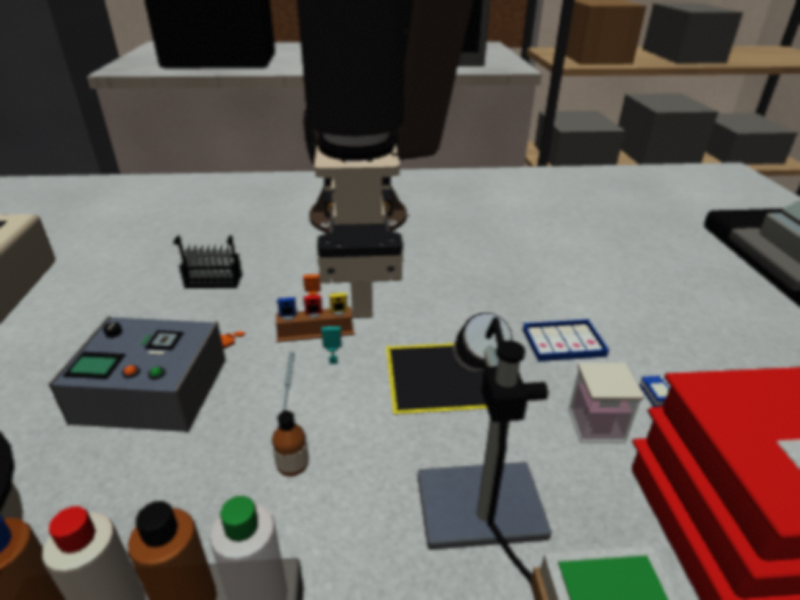

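View pics/side0.png

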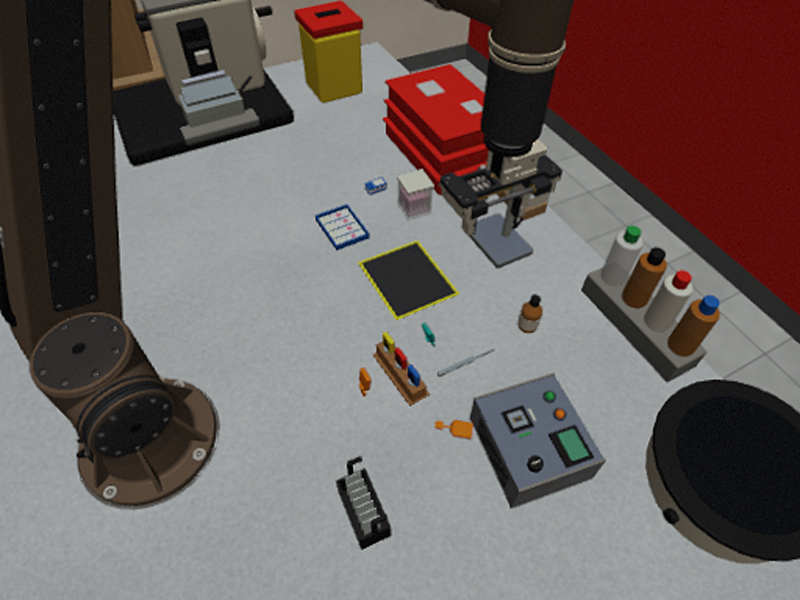

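The scene view, 800 px wide, faces the robot. It shows the tray near (565,340), the field at (440,378), the stand at (315,320) with red in the middle slot, and the unit at (140,370) with its lock at (163,340). The side view shows the tray at (342,227), the field at (408,280), the red bow at (401,356) and the lock at (517,419). Next I'll turn these into positions.

```bash
cat > h.py <<'E'
import numpy as np, cv2
from scipy.spatial.transform import Rotation as R
from plant import telemetry, cams, r
def cap(name):
    s=telemetry.get_state(); c=cams.capture(name)
    if name=="wrist":
        T=np.eye(4); T[:3,:3]=R.from_euler("xyz",s["eef_rot"],degrees=True).as_matrix(); T[:3,3]=s["tcp_pos"]
        c["camera_from_world"]=np.linalg.inv(T@c["mount"])
    return c
def ray(c,uv):
    K=c["camera_matrix"]; d=(np.asarray(uv,float)-K[:2,2])/[K[0,0],K[1,1]]; u=d.copy()
    for _ in range(10): u=d/(1+c["k1"]*np.sum(u*u,-1,keepdims=True))
    M=c["camera_from_world"]; d3=np.concatenate([u,np.ones(u.shape[:-1]+(1,))],-1)@M[:3,:3]
    return -M[:3,:3].T@M[:3,3], d3
def onz(c,uv,z):
    o,d=ray(c,uv); return (o+d*((z-o[2])/d[...,2])[...,None])[...,:2]
def pix(c,P):
    M=c["camera_from_world"]; p=np.asarray(P,float)@M[:3,:3].T+M[:3,3]; u=p[...,:2]/p[...,2:]
    K=c["camera_matrix"]; return u*(1+c["k1"]*np.sum(u*u,-1,keepdims=True))*[K[0,0],K[1,1]]+K[:2,2]
def show(c,name,box=None,s=None,pts=None):
    im=c["frame"][:,:,::-1].copy()
    if box: x0,y0,x1,y1=box; im=im[y0:y1,x0:x1]
    s=s or min(800/im.shape[1],600/im.shape[0]); im=cv2.resize(im,None,fx=s,fy=s,interpolation=cv2.INTER_CUBIC)
    cv2.imwrite("pics/"+name,im)
def hsv(c): return cv2.cvtColor(c["frame"],cv2.COLOR_RGB2HSV)
def blob(m,box):
    x0,y0,x1,y1=box; k=np.zeros(m.shape,np.uint8); k[y0:y1,x0:x1]=m[y0:y1,x0:x1]; return k
E
python3 - <<'E'
from h import *
np.set_printoptions(precision=4,suppress=True)
c=cap("side"); k=.64
T=np.array([[317,214],[347,205],[368,237],[340,249]])*k
F=np.array([[361,265],[415,242],[456,293],[399,318]])*k
print("tray@16mm",onz(c,T,.016)); f=onz(c,F,0); print("field",f,f.mean(0),np.linalg.norm(f-np.roll(f,-1,0),axis=1))
for n,p,z in(("y",(389,341),.06),("r",(401,356),.06),("b",(413,373),.06),("lock",(517,419),.078),("bottle",(534,299),.08),("jar",(415,178),.088),("cass",(376,185),.02),("unit NW",(471,408),.075),("unit",(555,376),.075),("unit",(604,461),.075),("unit",(515,500),.075),("lamp",(498,228),.0),("tip",(517,222),.0),("turq",(428,332),.02),("forc1",(440,374),0),("forc2",(494,350),0),("orange",(365,380),.02)):
    print(n,onz(c,np.array(p)*k,z))
c=cap("scene")
T=np.array([[524,323],[597,321],[607,352],[538,359]])*k
print("tray@16",onz(c,T,.016))
for n,p,z in(("y",(339,300),.06),("r",(313,300),.06),("b",(287,305),.06),("lock",(163,340),.078),("Forigin",(388,346),0),("F2",(396,412),0)):
    print(n,onz(c,np.array(p)*k,z))
E
```

```text
tray@16mm [[0.4736 0.39  ]
 [0.5495 0.3875]
 [0.5477 0.2658]
 [0.4761 0.2594]]
field [[0.5029 0.2082]
 [0.6433 0.2178]
 [0.6481 0.0445]
 [0.5102 0.0399]] [0.5761 0.1276] [0.1406 0.1734 0.138  0.1685]
y [ 0.4478 -0.0397]
r [ 0.4523 -0.0788]
b [ 0.4547 -0.12  ]
lock [ 0.5583 -0.284 ]
bottle [ 0.733  -0.0907]
jar [0.6981 0.3252]
cass [0.642  0.4195]
unit NW [ 0.5033 -0.2312]
unit [ 0.6659 -0.2457]
unit [ 0.6397 -0.4067]
unit [ 0.4805 -0.392 ]
lamp [0.8403 0.1714]
tip [0.8928 0.1684]
turq [ 0.5376 -0.0298]
forc1 [ 0.5181 -0.1131]
forc2 [ 0.6393 -0.1139]
orange [ 0.3824 -0.0722]
tray@16 [[0.473  0.2745]
 [0.4756 0.4014]
 [0.5578 0.3858]
 [0.5672 0.2711]]
y [ 0.4479 -0.0371]
r [ 0.4451 -0.08  ]
b [ 0.457  -0.1214]
lock [ 0.5605 -0.2857]
Forigin [0.4997 0.0408]
F2 [0.6489 0.043 ]
```

View pics/wrist0.png

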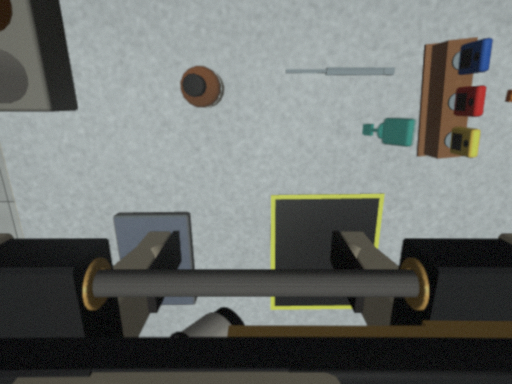

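Call:
carry_out --commands '[-1,0,0,0,0.2,-1,0,0,0,0.2,-1,0,0,0.3,0.2,-1,0,0,0.3,0.2,0,1,0,0,0.2,0,1,0,0,0.2,0,1,0,0,0.2,0,1,0,0,0.2]' --grip_force 30

```text
time_s: 1.05
tcp_pos: [0.5147, 0.1614, 0.249]
eef_rot: [-180.0, 0.0, -87.6]
contact_force: [0.7, -0.6, 0.3]
gripper_width: 0.0359
```

Call:
carry_out --commands '[0,1,-0.3,0,0.2,0,1,-0.3,0,0.2,0,1,-0.3,0,0.2,0,1,-0.3,0,0.2,0,1,-0.3,0,0.2,0,0.7,-0.3,0,0.2,0,0,0,0,0.2,0,0,0,0,0.2]'

```text
time_s: 1.85
tcp_pos: [0.5145, 0.3882, 0.1757]
eef_rot: [179.9, -0.1, -87.5]
contact_force: [0.0, -0.9, -0.1]
gripper_width: 0.0352
```

```bash
python3 - <<'E'
from h import *
print({k:np.round(telemetry.get_state()[k],4) for k in("time_s","joints","tcp_pos","eef_rot","gripper_width")})
c=cap("wrist"); show(c,"w1.png",s=1)
H=hsv(c); 
m=((H[...,0]>100)&(H[...,0]<130)&(H[...,1]>110)&(H[...,2]>40)).astype(np.uint8)
cs=sorted(cv2.findContours(m,cv2.RETR_EXTERNAL,cv2.CHAIN_APPROX_NONE)[0],key=cv2.contourArea)[-1]
b=cv2.boxPoints(cv2.minAreaRect(cs)); w=onz(c,b,.016); print(b,w,w.mean(0),np.linalg.norm(w-np.roll(w,-1,0),axis=1))
E
```

```text
{'time_s': np.float64(1.85), 'joints': array([ 5.43470e+01,  2.07586e+01, -8.92530e+00, -4.00000e-04,
       -6.04134e+01, -5.18860e+01]), 'tcp_pos': array([0.5145, 0.3882, 0.1757]), 'eef_rot': array([ 1.799397e+02, -7.630000e-02, -8.753910e+01]), 'gripper_width': np.float64(0.0352)}
[[215.  64.]
 [305.  64.]
 [305. 185.]
 [215. 185.]] [[0.55538217 0.27658823]
 [0.47362133 0.27312875]
 [0.4631459  0.38680568]
 [0.55517666 0.39063078]] [0.51183152 0.33178836] [0.08183399 0.11415856 0.09211022 0.11404273]
```

View pics/w1.png

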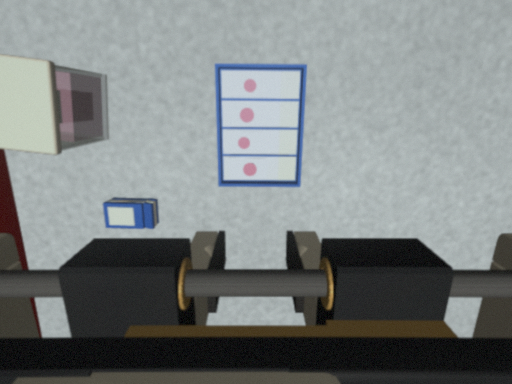

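The wrist view shows the tray square on at pixels (216–306, 65–187), centred at about (0.512, 0.331) and nearly aligned. Its +y rim is at y≈0.389. I'll go behind it, descend and push in -y.

Call:
carry_out --commands '[0,0.8,-0.4,0,0.2,0,0,-1,0,0.2,0,0,-1,0,0.2,0,0,-1,0,0.2,0,0,-0.3,0,0.2,0,0,0,0,0.2]'

```text
time_s: 2.5
tcp_pos: [0.5148, 0.4185, 0.0276]
eef_rot: [179.9, -0.1, -87.7]
contact_force: [-0.6, -1.1, 0.6]
gripper_width: 0.0348
```

Call:
carry_out --commands '[0,-0.3,0,0,0.2,0,-0.3,0,0,0.2,0,-0.3,0,0,0.2,0,-0.3,0,0,0.2,0,-0.3,0,0,0.2,0,-0.3,0,0,0.2,0,-0.3,0,0,0.2,0,-0.3,0,0,0.2]'

```text
time_s: 3.3
tcp_pos: [0.515, 0.323, 0.0286]
eef_rot: [-180.0, 0.0, -87.6]
contact_force: [-0.2, 3.2, 3.2]
gripper_width: 0.035
```

Call:
carry_out --commands '[0,-0.3,0,0,0.2,0,-0.3,0,0,0.2,0,-0.3,0,0,0.2,0,-0.3,0,0,0.2,0,-0.3,0,0,0.2,0,-0.3,0,0,0.2,0,-0.15,0,0,0.2,0,0,0,0,0.2]'

```text
time_s: 4.1
tcp_pos: [0.5143, 0.2443, 0.0282]
eef_rot: [179.9, -0.1, -87.7]
contact_force: [0.4, -0.3, 0.0]
gripper_width: 0.0352
```

```bash
cat >> h.py <<'E'
def quad(m,c,z):
    cs=sorted(cv2.findContours(m,cv2.RETR_EXTERNAL,cv2.CHAIN_APPROX_NONE)[0],key=cv2.contourArea)[-1]
    h=cv2.convexHull(cs); e=.01
    for e in np.linspace(.01,.15,60):
        a=cv2.approxPolyDP(h,e*cv2.arcLength(h,True),True)[:,0]
        if len(a)<=4: break
    w=onz(c,a,z); print(a.tolist(),np.round(w,4).tolist(),w.mean(0).round(4),np.linalg.norm(w-np.roll(w,-1,0),axis=1).round(4))
def blue(c):
    H=hsv(c); return ((H[...,0]>100)&(H[...,0]<130)&(H[...,1]>110)&(H[...,2]>40)).astype(np.uint8)
def yel(c):
    H=hsv(c); return ((H[...,0]>22)&(H[...,0]<38)&(H[...,1]>120)&(H[...,2]>90)).astype(np.uint8)
E
python3 - <<'E'
from h import *
c=cap("side"); show(c,"s1.png",(180,90,400,255))
quad(blob(blue(c),(180,100,320,215)),c,.016); quad(blob(yel(c),(200,130,320,215)),c,0)
E
```

```text
[[240, 158], [256, 181], [234, 190], [219, 166]] [[0.5482, 0.2303], [0.549, 0.1109], [0.4683, 0.1087], [0.4677, 0.2281]] [0.5083 0.1695] [0.1194 0.0808 0.1193 0.0805]
[[267, 154], [293, 187], [254, 204], [245, 162]] [[0.6499, 0.2195], [0.6527, 0.0447], [0.5055, 0.0401], [0.5619, 0.2192]] [0.5925 0.1309] [0.1749 0.1474 0.1878 0.088 ]
```

View pics/s1.png

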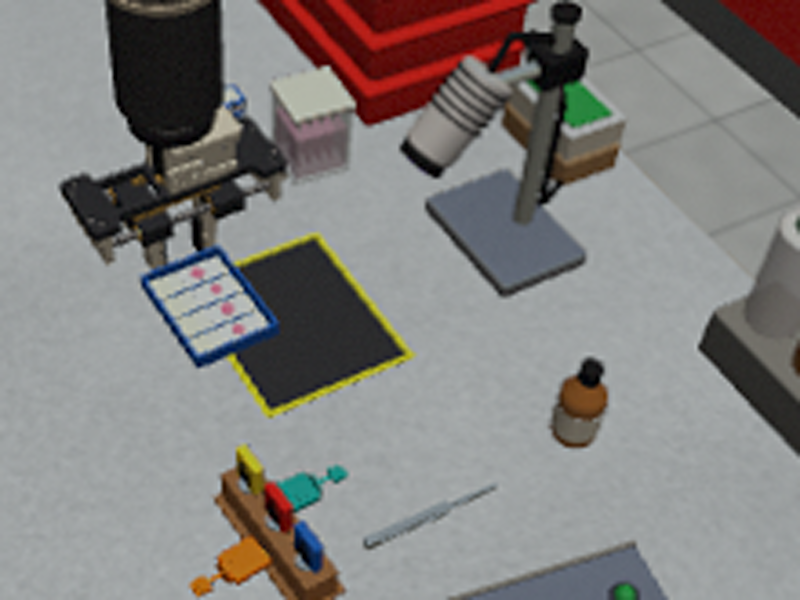

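The side crop shows the tray overlapping the field's -x/+y part, with its centre near (0.508, 0.170). The field centre is near (0.578, 0.129). So I push another 42 mm in -y, then turn the jaws 90° and push +x from the free -x side.

Call:
carry_out --commands '[0,-0.3,0,0,0.2,0,-0.3,0,0,0.2,0,-0.3,0,0,0.2,0,-0.15,0,0,0.2,0,0,0,0,0.2,0,0.8,0,0,0.2,0,0.2,1,-1,-0.3,0,0,1,-1,-0.3]'

```text
time_s: 4.95
tcp_pos: [0.5144, 0.2445, 0.1083]
eef_rot: [179.9, -0.2, -95.7]
contact_force: [0.2, -0.2, 0.6]
gripper_width: 0.0457
```

Call:
carry_out --commands '[0,0,1,-1,-0.3,-0.5,0,0,-1,-0.3,-0.5,0,0,-1,-0.3,-0.5,0,0,-1,-0.3,-0.4,0,0,-1,-0.3,0,-0.5,0,-1,-0.3,0,-0.5,0,-1,-0.3,0,-0.5,0,-1,-0.3]'

```text
time_s: 5.75
tcp_pos: [0.4386, 0.1834, 0.1486]
eef_rot: [-180.0, -0.0, -127.7]
contact_force: [-0.1, -0.6, 0.6]
gripper_width: 0.0569
```

Call:
carry_out --commands '[0,-0.5,0,-1,-0.3,0,-0.5,0,-1,-0.3,0,-0.3,0,-1,-0.3,0,0,0,-1,-0.3,0,0,0,-1,-0.3,0,0,0,-1,-0.3,0,0,0,-1,-0.3,0,0,0,-1,-0.3]'

```text
time_s: 6.55
tcp_pos: [0.4388, 0.1318, 0.1486]
eef_rot: [-180.0, -0.0, -159.8]
contact_force: [0.5, 0.3, -0.9]
gripper_width: 0.0569
```

Call:
carry_out --commands '[0,0,0,-1,-0.3,0,0,0,-1,-0.3,0,0,0,-1,-0.3,0,0,0,-1,-0.3,0,0,0,-0.5,-0.3,0,0,0,0,-0.3]'

```text
time_s: 7.15
tcp_pos: [0.4389, 0.1319, 0.1485]
eef_rot: [-180.0, -0.0, -177.6]
contact_force: [-0.6, -0.6, -0.2]
gripper_width: 0.057
```

```bash
python3 - <<'E'
from h import *
print({k:np.round(telemetry.get_state()[k],4) for k in("time_s","joints","tcp_pos","eef_rot","gripper_width")})
c=cap("side"); show(c,"s2.png",(180,90,400,255))
quad(blob(blue(c),(180,100,320,215)),c,.016); quad(blob(yel(c),(200,130,320,210)),c,0)
E
```

```text
{'time_s': np.float64(7.15), 'joints': array([ 4.147070e+01,  5.445400e+00, -3.377010e+01,  3.000000e-03,
       -5.080410e+01, -1.291011e+02]), 'tcp_pos': array([0.4389, 0.1319, 0.1485]), 'eef_rot': array([-1.799859e+02, -1.370000e-02, -1.776286e+02]), 'gripper_width': np.float64(0.057)}
[[245, 165], [262, 190], [240, 199], [224, 174]] [[0.5489, 0.1923], [0.5486, 0.0681], [0.4695, 0.0668], [0.4679, 0.1867]] [0.5087 0.1285] [0.1243 0.0791 0.1199 0.0811]
[[267, 154], [293, 187], [254, 204], [245, 162]] [[0.6499, 0.2195], [0.6527, 0.0447], [0.5055, 0.0401], [0.5619, 0.2192]] [0.5925 0.1309] [0.1749 0.1474 0.1878 0.088 ]
```

Call:
carry_out --commands '[0,-0.05,-1,0,-0.3,0,0,-1,0,-0.3,0,0,-1,0,-0.3,0,0,0,0,-0.3,0.25,0,0,0,-0.3,0.25,0,0,0,-0.3,0.25,0,0,0,-0.3,0.25,0,0,0,-0.3]'

```text
time_s: 8.0
tcp_pos: [0.4803, 0.1302, 0.03]
eef_rot: [179.9, 0.1, -177.6]
contact_force: [-3.7, 0.5, 2.0]
gripper_width: 0.0567
```

Call:
carry_out --commands '[0.25,0,0,0,-0.3,0.25,0,0,0,-0.3,0.25,0,0,0,-0.3,0.25,0,0,0,-0.3,0.15,0,0,0,-0.3,0,0,0,0,-0.3,-0.8,0,0,0,-0.3,-0.2,0,1,0,-0.3]'

```text
time_s: 8.8
tcp_pos: [0.4798, 0.1274, 0.0643]
eef_rot: [-179.7, -0.5, -177.7]
contact_force: [1.0, -0.2, 0.6]
gripper_width: 0.0569
```

Call:
carry_out --commands '[-0.5,0,1,0,0.2,0,-0.5,1,1,0.2,0,-0.5,1,1,0.2,0,-0.5,1,1,0.2,0,-0.5,0,1,0.2,0,-0.5,0,1,0.2,0,-0.5,0,1,0.2,0,-0.5,0,1,0.2]'

```text
time_s: 9.6
tcp_pos: [0.465, -0.0107, 0.2288]
eef_rot: [-180.0, 0.1, -149.4]
contact_force: [-0.3, -0.0, -0.3]
gripper_width: 0.0352
```

```bash
python3 - <<'E'
from h import *
print({k:np.round(telemetry.get_state()[k],4) for k in("time_s","joints","tcp_pos","eef_rot","gripper_width")})
c=cap("side"); show(c,"s3.png",(180,90,400,255))
quad(blob(blue(c),(180,100,320,215)),c,.016); quad(blob(yel(c),(200,130,320,210)),c,0)
E
```

```text
{'time_s': np.float64(9.6), 'joints': array([ 2.30430e+01,  1.20840e+00, -2.64808e+01,  4.60000e-03,
       -6.22303e+01, -8.24629e+01]), 'tcp_pos': array([ 0.465 , -0.0107,  0.2288]), 'eef_rot': array([-1.799854e+02,  7.920000e-02, -1.494178e+02]), 'gripper_width': np.float64(0.0352)}
[[244, 171], [277, 176], [280, 183], [258, 192]] [[0.5335, 0.1688], [0.6216, 0.099], [0.6152, 0.0677], [0.5333, 0.0665]] [0.5759 0.1005] [0.1124 0.0319 0.082  0.1023]
[[230, 167], [280, 171], [293, 187], [254, 204]] [[0.5049, 0.221], [0.6502, 0.1265], [0.6527, 0.0447], [0.5055, 0.0401]] [0.5783 0.1081] [0.1733 0.0819 0.1474 0.1809]
```

View pics/s3.png

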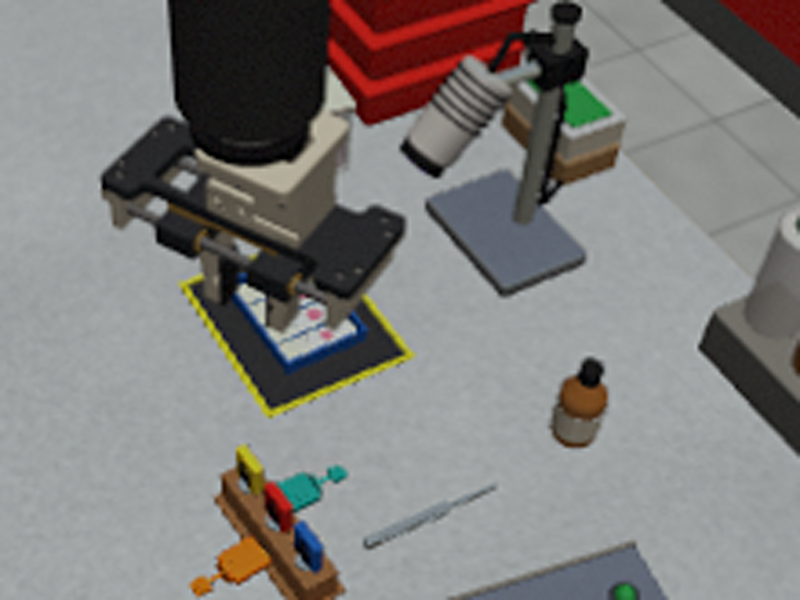

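The tray lies inside the yellow outline with margins of about 25 mm: crop (235–365, 275–370) against the outline (182–412, 237–415). Now I'll go above the key stand.

Call:
carry_out --commands '[-0.3,-0.5,0,1,0.2,0,-0.5,0,1,0.2,0,-0.5,-0.2,1,0.2,0,-0.25,-0.2,1,0.2,0,0,-0.2,1,0.2,0,0,0,1,0.2,0,0,0,1,0.2,0,0,0,1,0.2]'

```text
time_s: 10.45
tcp_pos: [0.4531, -0.08, 0.2045]
eef_rot: [-180.0, 0.0, -117.4]
contact_force: [0.2, 0.2, -0.5]
gripper_width: 0.035
```

Call:
carry_out --commands '[0,0,0,1,0.2,0,0,0,1,0.2,0,0,0,1,0.2,0,0,0,1,0.2,0,0,0,1,0.2,0,0,0,1,0.2,0,0,0,1,0.2,0,0,0,1,0.2]'

```text
time_s: 11.25
tcp_pos: [0.4531, -0.0799, 0.2046]
eef_rot: [-180.0, 0.0, -85.4]
contact_force: [0.2, -0.4, -0.0]
gripper_width: 0.035
```

Call:
carry_out --commands '[0,0,0,0.3,0.2,0,0,0,0,0.2]'

```text
time_s: 11.45
tcp_pos: [0.453, -0.0799, 0.2046]
eef_rot: [-180.0, 0.0, -84.4]
contact_force: [0.3, -0.2, -0.6]
gripper_width: 0.0349
```

```bash
python3 - <<'E'
from h import *
print({k:np.round(telemetry.get_state()[k],4) for k in("time_s","joints","tcp_pos","eef_rot","gripper_width")})
c=cap("wrist"); show(c,"w2.png",s=1.5)
H=hsv(c)
for n,m in (("red",((H[...,0]<6)|(H[...,0]>174))),("blue",(H[...,0]>105)&(H[...,0]<130)),("yel",(H[...,0]>22)&(H[...,0]<33))):
    m=(m&(H[...,1]>130)&(H[...,2]>60)).astype(np.uint8)
    _,_,st,ce=cv2.connectedComponentsWithStats(m)
    for s,p in zip(st[1:],ce[1:]):
        if s[4]>60: print(n,s,p.round(1),onz(c,p,.06))
E
```

```text
{'time_s': np.float64(11.45), 'joints': array([ 1.46347e+01,  2.00020e+00, -2.90953e+01, -4.00000e-04,
       -5.88826e+01, -9.08210e+00]), 'tcp_pos': array([ 0.453 , -0.0799,  0.2046]), 'eef_rot': array([-1.799785e+02,  3.800000e-03, -8.444760e+01]), 'gripper_width': np.float64(0.0349)}
red [252 169  11  37 333] [257.  187.6] [ 0.45107849 -0.08072893]
blue [253 129  10  32 292] [257.3 144.4] [ 0.45494052 -0.12239467]
yel [252 208  10  36 268] [256.6 227. ] [ 0.44744554 -0.03928281]
```

View pics/w2.png

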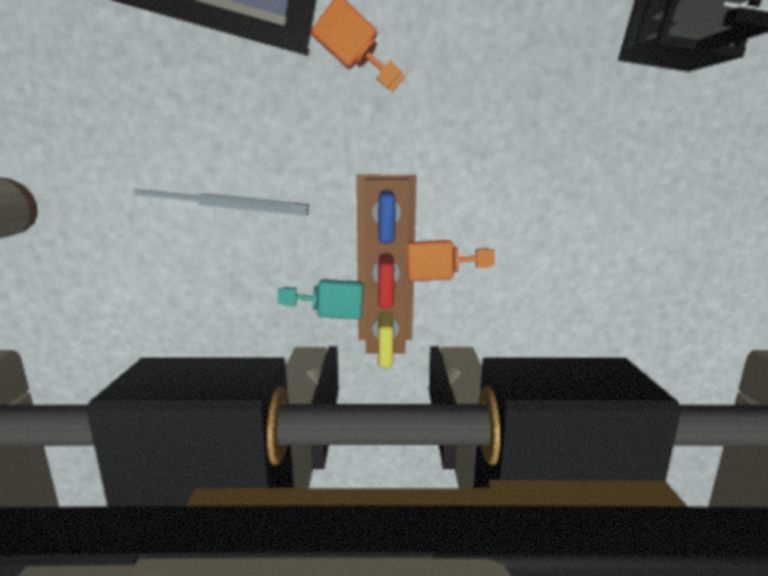

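The wrist view shows red in the middle slot at full-scale (257,188), at world (0.451, -0.081), with its width along the row and already aligned with the tool yaw. The orange and turquoise decoys lie flat on the bench. Next I grasp the red key and lift it.

Call:
carry_out --commands '[-0.05,0,-1,0,0.2,0,0,-1,0,0.2,0,0,-1,0,0.2,0,0,-0.55,0,0.2,0,0,0,0,0.2,0,0,0,0,1,0,0,0,0,1,0,0,0,0,1]' --grip_force 40

```text
time_s: 12.3
tcp_pos: [0.4521, -0.0798, 0.064]
eef_rot: [-179.8, 0.0, -84.4]
contact_force: [-0.2, -0.7, 0.1]
gripper_width: 0.0167
```

Call:
carry_out --commands '[0,0,0,0,1,0,0,0,0,1,0,0,0,0,1]' --grip_force 40

```text
time_s: 12.6
tcp_pos: [0.4517, -0.0799, 0.0637]
eef_rot: [-179.9, 0.0, -84.4]
contact_force: [-1.6, 1.2, 7.7]
gripper_width: 0.0097
```

Gripped at 9.7 mm. The TCP is about 29.7 mm above the key origin. Lift it and move to where the wrist camera sees the lock.

Call:
carry_out --commands '[0,0,0.5,0,1,0,0,0.8,0,1,0,0,1,0,1,0,0,1,0,1,0.6,-1,0.5,0,1,0.6,-1,0,0,1,0.6,-1,0,0,1,0,0,0,0,1]'

```text
time_s: 13.4
tcp_pos: [0.5245, -0.2031, 0.2139]
eef_rot: [-180.0, -0.1, -84.6]
contact_force: [-0.6, 0.4, -1.4]
gripper_width: 0.0098
```

Call:
carry_out --commands '[0.3,0,0,0,1,0,0,0,0,1]'

```text
time_s: 13.6
tcp_pos: [0.5356, -0.1992, 0.2142]
eef_rot: [-180.0, -0.0, -84.4]
contact_force: [-0.1, 0.2, -0.7]
gripper_width: 0.0097
```

```bash
python3 - <<'E'
from h import *
s=telemetry.get_state();print({k:np.round(s[k],4) for k in("time_s","joints","tcp_pos","eef_rot","gripper_width","contact_force")})
c=cap("wrist"); cv2.imwrite("pics/w3raw.png",c["frame"]); np.savez("w3.npz",**{k:np.asarray(v) for k,v in c.items()})
im=c["frame"][:,:,::-1]
a=cv2.resize(im,(512,384)); 
p=pix(c,[.559,-.285,.078]).astype(int); print(p)
x,y=np.clip(p[0]-45,0,422),np.clip(p[1]-45,0,294)
b=cv2.resize(im[y:y+90,x:x+90],(384,384),interpolation=cv2.INTER_CUBIC)[:, :288+96]
cv2.imwrite("pics/w3.png",np.hstack([cv2.resize(im,(416,312)),cv2.resize(b,(312,312))])); print(x,y)
E
```

```text
{'time_s': np.float64(13.6), 'joints': array([-7.85400e-01,  1.23009e+01, -1.55163e+01,  6.50000e-03,
       -6.21671e+01,  6.38570e+00]), 'tcp_pos': array([ 0.5356, -0.1992,  0.2142]), 'eef_rot': array([-1.79985e+02, -7.40000e-03, -8.43967e+01]), 'gripper_width': np.float64(0.0097), 'contact_force': array([-0.1162,  0.2026, -0.7123])}
[237  92]
192 47
```

View pics/w3.png

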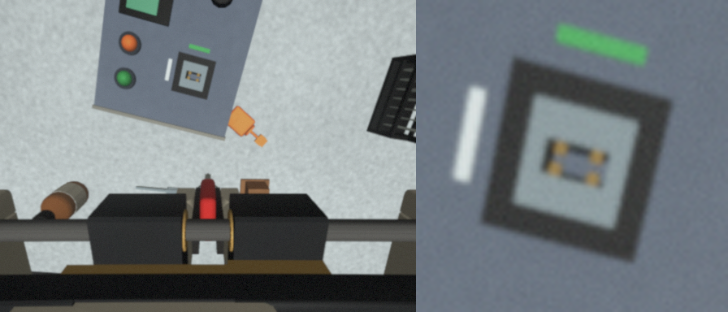

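The wrist view shows the lock bezel, with its slot centre at full-frame (238,94) and the slot's long axis roughly along the image horizontal, tilted about 14°. I'll refine this with the bezel contour.

```bash
python3 - <<'E'
from h import *
c=dict(np.load("w3.npz")); k=312/90
b=np.array([[100,58],[256,100],[218,262],[66,222]])/k+[192,47]
w=onz(c,b,.078); print("hand",w.round(4).tolist(),w.mean(0),np.linalg.norm(w-np.roll(w,-1,0),axis=1),[np.degrees(np.arctan2(*(w[(i+1)%4]-w[i])[::-1])) for i in range(4)])
g=cv2.cvtColor(c["frame"],cv2.COLOR_RGB2GRAY)
sub=g[47:137,192:282]; m=(sub<75).astype(np.uint8); 
n,l,st,ce=cv2.connectedComponentsWithStats(m)
for i in range(1,n):
    if st[i,4]>20:
        pts=np.argwhere(l==i)[:,::-1]+[192,47]
        W=onz(c,pts,.078); mu=W.mean(0); ev,V=np.linalg.eigh(np.cov((W-mu).T)); rr=cv2.minAreaRect((W*1000).astype(np.float32))
        print(st[i],ce[i]+[192,47],mu.round(4),"ev",np.sqrt(ev)*1000,np.degrees(np.arctan2(V[1,1],V[0,1])),rr)
q=onz(c,np.array([[144,148],[181,157],[177,180],[138,170]])/k+[192,47],.078);print("pins",q,q.mean(0))
# key seen in grip
H=hsv(c);m=(((H[...,0]<6)|(H[...,0]>174))&(H[...,1]>130)&(H[...,2]>60));p=np.argwhere(m)[:,::-1];print("redbow",p.min(0),p.max(0))
E
```

```text
hand [[0.5747, -0.3066], [0.5362, -0.3009], [0.5418, -0.2617], [0.5809, -0.2678]] [ 0.55839824 -0.28422642] [0.03888695 0.03955924 0.03958709 0.03930949] [np.float64(171.5815678410865), np.float64(81.97319197636125), np.float64(-8.781952620311374), np.float64(-99.04367632104461)]
[  19   17   54   58 1066] [237.19793621  92.34615385] [ 0.5593 -0.2852] ev [13.73759156 13.76213795] 95.4287458589421 ((559.1228637695312, -284.4621887207031), (38.8941650390625, 38.76126480102539), 81.34234619140625)
pins [[ 0.56261828 -0.28722225]
 [ 0.55333327 -0.28601943]
 [ 0.55386251 -0.28052355]
 [ 0.56371785 -0.28193506]] [ 0.55838298 -0.28392507]
redbow [245 221] [266 269]
```

The lock centre is about (0.5588, -0.2843) and the slot yaw is -8.6°. Turn the tool by +75.8° to yaw -8.6 and hover 20 mm above the face.

Call:
carry_out --commands '[0.3,-1,0,1,1,0.28,-1,0,1,1,0,-0.13,0,1,1,0,0,0,1,1,0,0,0,1,1,0,0,0,1,1,0,0,0,1,1,0,0,0,1,1]'

```text
time_s: 14.45
tcp_pos: [0.5577, -0.2833, 0.2147]
eef_rot: [-180.0, -0.0, -52.1]
contact_force: [-0.4, 0.3, 0.1]
gripper_width: 0.0097
```

Call:
carry_out --commands '[0,0,0,1,1,0,0,0,1,1,0,0,0,1,1,0,0,0,1,1,0,0,0,1,1,0,0,0,1,1,0,0,0,1,1,0,0,0,1,1]'

```text
time_s: 15.25
tcp_pos: [0.5578, -0.2833, 0.2147]
eef_rot: [-180.0, -0.0, -20.1]
contact_force: [0.1, 0.2, -0.1]
gripper_width: 0.0096
```

Call:
carry_out --commands '[0,0,-0.5,1,1,0,0,-0.5,1,1,0,0,-0.35,0.95,1,0,0,-0.1,0,1,0,0,0,0,1]'

```text
time_s: 15.75
tcp_pos: [0.5577, -0.2838, 0.1563]
eef_rot: [180.0, 0.0, -8.6]
contact_force: [1.5, 0.1, -0.0]
gripper_width: 0.01
```

```bash
python3 - <<'E'
from h import *
s=telemetry.get_state();print({k:np.round(s[k],4) for k in("time_s","joints","tcp_pos","eef_rot","gripper_width","contact_force")})
c=cap("wrist"); np.savez("w4.npz",**{k:np.asarray(v) for k,v in c.items()})
tip=s["tcp_pos"]+[0,0,-.0577]; L=np.array([.5588,-.2843,.078]); print("pred tip",pix(c,tip),"lock",pix(c,L))
x,y=180,95;cs=[]
im=c["frame"][:,:,::-1][100:260,150:360]; a=cv2.resize(im,None,fx=3.75,fy=3.75,interpolation=cv2.INTER_CUBIC); cv2.imwrite("pics/w4.png",a)
E
```

```text
{'time_s': np.float64(15.75), 'joints': array([-9.11800e+00,  2.00692e+01, -1.27966e+01,  2.90000e-03,
       -5.71748e+01,  9.04773e+01]), 'tcp_pos': array([ 0.5577, -0.2838,  0.1563]), 'eef_rot': array([ 1.799979e+02,  4.060000e-02, -8.639100e+00]), 'gripper_width': np.float64(0.01), 'contact_force': array([ 1.5446,  0.108 , -0.0066])}
pred tip [255.02858505 221.80426107] lock [255.51676479 209.96037641]
```

View pics/w4.png

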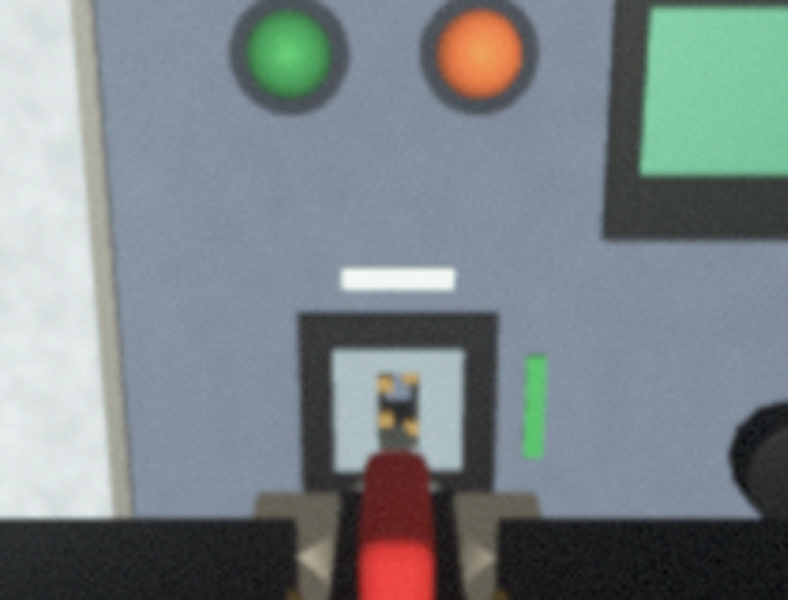

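The view looks down the slot. The key bow and slot share crop column 397, and the bow's lower front edge is at crop row 453 and its top edge at 542. Next I check the key's offset along tool x in the grip.

```bash
python3 - <<'E'
from h import *
c=dict(np.load("w4.npz")); Tm=np.linalg.inv(c["mount"])
def tp(P): p=np.array(P)@Tm[:3,:3].T+Tm[:3,3]; u=p[:2]/p[2]; K=c["camera_matrix"]; return (u*(1+float(c["k1"])*u@u))*K[0,0]+K[:2,2]
for dx in(-.003,0,.003): print(dx,[((tp((.015+dx,0,z))-[150,100])*3.75).round(1) for z in(.0267,-.0083)])
g=c["frame"][100:260,150:360].astype(int)
col=g[:,103:109].mean(1).round(0).astype(int)
for i in range(60,150,1): print(i+100,col[i].tolist(),end=" ")
cw=c["camera_from_world"]
# lock rows for bezel top/ bottom and columns
ux=np.array([np.cos(np.radians(-8.6)),np.sin(np.radians(-8.6))])
for d in(.02,.008,0,-.008,-.02): print("\nrow at lock x",d,((pix(c,np.r_[np.array([.5588,-.2843])+ux*d,.078])-[150,100])*3.75).round(1),end="")
m=cv2.cvtColor(c["frame"],cv2.COLOR_RGB2GRAY); print("\nbez col profile",m[175:235,233].tolist(), "row profile@200",m[200,220:295].tolist())
E
```

```text
-0.003 [array([393.6, 461.9]), array([393.2, 569.5])]
0 [array([393.5, 444. ]), array([393.1, 548. ])]
0.003 [array([393.5, 425.9]), array([393.1, 526.2])]
160 [133, 145, 160] 161 [133, 145, 161] 162 [132, 144, 160] 163 [132, 144, 159] 164 [132, 144, 159] 165 [130, 143, 158] 166 [132, 143, 159] 167 [132, 144, 159] 168 [132, 143, 160] 169 [134, 145, 160] 170 [138, 150, 162] 171 [182, 193, 194] 172 [234, 240, 237] 173 [242, 247, 244] 174 [242, 247, 244] 175 [241, 246, 243] 176 [229, 236, 233] 177 [180, 192, 197] 178 [140, 152, 166] 179 [133, 145, 160] 180 [132, 144, 160] 181 [130, 143, 158] 182 [118, 129, 142] 183 [84, 92, 101] 184 [57, 60, 63] 185 [56, 58, 59] 186 [57, 59, 59] 187 [59, 60, 60] 188 [58, 58, 58] 189 [55, 56, 57] 190 [56, 58, 58] 191 [60, 62, 62] 192 [84, 91, 92] 193 [130, 142, 144] 194 [165, 182, 186] 195 [173, 190, 196] 196 [174, 192, 196] 197 [174, 191, 196] 198 [170, 185, 189] 199 [159, 167, 164] 200 [151, 146, 132] 201 [155, 145, 124] 202 [152, 146, 133] 203 [148, 146, 140] 204 [141, 144, 147] 205 [125, 134, 145] 206 [98, 105, 115] 207 [62, 64, 70] 208 [50, 49, 48] 
[... 821 characters left out ...]
ock x -0.008 [395.7 449. ]
row at lock x -0.02 [395.8 502.6]
bez col profile [139, 142, 140, 142, 139, 141, 142, 128, 88, 60, 55, 55, 56, 55, 53, 56, 58, 54, 59, 61, 56, 61, 55, 56, 55, 58, 55, 55, 55, 54, 54, 51, 50, 55, 56, 51, 55, 56, 55, 51, 51, 54, 52, 52, 51, 53, 50, 47, 51, 53, 51, 46, 47, 44, 47, 57, 76, 90, 96, 99] row profile@200 [143, 141, 141, 140, 141, 142, 141, 138, 130, 107, 70, 51, 53, 58, 56, 53, 56, 68, 114, 171, 183, 187, 185, 188, 188, 187, 188, 189, 187, 178, 163, 134, 128, 125, 130, 146, 154, 157, 164, 164, 164, 163, 182, 185, 186, 186, 188, 184, 185, 185, 186, 185, 167, 126, 72, 56, 53, 54, 54, 57, 56, 68, 99, 134, 144, 143, 140, 142, 141, 140, 141, 153, 156, 155, 158]
```

Compared in the same image, the lock sits about 2 mm further along +slot-x than the key, and the sideways offset is negligible. I'll shift +1.8 mm, lower to 4 mm deep and read the force.

Call:
carry_out --commands '[0.045,-0.01,0,0,1,0,0,-0.2,0,1,0,0,-0.2,0,1,0,0,-0.05,0,1,0,0,0,0,1]'

```text
time_s: 16.3
tcp_pos: [0.5592, -0.285, 0.1374]
eef_rot: [-180.0, 0.1, -8.6]
contact_force: [-0.2, 0.2, -0.5]
gripper_width: 0.0097
```

Call:
carry_out --commands '[0,0,-0.05,0,1,0,0,-0.05,0,1,0,0,-0.05,0,1,0,0,0,0,1]'

```text
time_s: 16.7
tcp_pos: [0.5595, -0.2849, 0.1319]
eef_rot: [-180.0, 0.0, -8.6]
contact_force: [-1.3, 1.2, -0.4]
gripper_width: 0.0099
```

The tip is in the slot with no resistance. Continue to the pins.

Call:
carry_out --commands '[0,0,-0.05,0,1,0,0,0,0,1]'

```text
time_s: 16.9
tcp_pos: [0.5597, -0.2849, 0.1301]
eef_rot: [-180.0, -0.0, -8.6]
contact_force: [0.8, 1.7, -0.1]
gripper_width: 0.0095
```

Call:
carry_out --commands '[0,0,-0.04,0,1,0,0,0,0,1]'

```text
time_s: 17.1
tcp_pos: [0.5599, -0.285, 0.1289]
eef_rot: [180.0, -0.0, -8.6]
contact_force: [0.6, 2.0, 2.0]
gripper_width: 0.0096
```

Call:
carry_out --commands '[0,0,-0.03,0,1,0,0,-0.02,1,1,0,0,0,1,1,0,0,0,1,1,0,0,0,0.7,1,0,0,0,-1,1,0,0,0,-1,1,0,0,0,-1,1]'

```text
time_s: 17.9
tcp_pos: [0.5599, -0.2855, 0.1281]
eef_rot: [179.9, -0.1, -5.9]
contact_force: [-1.5, -0.3, 7.9]
gripper_width: 0.0097
```

Call:
carry_out --commands '[0,0,0,-1,1,0,0,0,-1,1,0,0,0,-1,1,0,0,0,-1,1,0,0,0,-0.4,1,0,0,0,1,1,0,0,0,1,1,0,0,0,1,1]'

```text
time_s: 18.7
tcp_pos: [0.5598, -0.2852, 0.1274]
eef_rot: [180.0, -0.0, -11.2]
contact_force: [-1.3, 2.7, 3.3]
gripper_width: 0.0097
```

Call:
carry_out --commands '[0,0,-0.02,1,1,0,0,-0.02,1,1,0,0,-0.02,1,1,0,0,0,1,1,0,0,0,0.4,1,0,0,0,-1,1,0,0,0,-1,1,0,0,0,-1,1]'

```text
time_s: 19.5
tcp_pos: [0.5596, -0.285, 0.1243]
eef_rot: [-180.0, -0.0, -6.0]
contact_force: [0.6, 0.9, 1.4]
gripper_width: 0.0096
```

Call:
carry_out --commands '[0,0,0,-1,1,0,0,0,-1,1,0,0,0,-1,1,0,0,0,-1,1,0,0,0,-0.4,1,0,0,0,1,1,0,0,0,1,1,0,0,0,1,1]'

```text
time_s: 20.3
tcp_pos: [0.5597, -0.2851, 0.1242]
eef_rot: [180.0, -0.0, -11.2]
contact_force: [1.4, 0.6, -0.2]
gripper_width: 0.0099
```

Call:
carry_out --commands '[0,0,-0.03,1,1,0,0,-0.02,1,1,0,0,-0.02,1,1,0,0,0,1,1,0,0,0,0.4,1,0,0,0,-1,1,0,0,0,-1,1,0,0,0,-1,1]'

```text
time_s: 21.1
tcp_pos: [0.5598, -0.285, 0.1216]
eef_rot: [180.0, -0.0, -6.0]
contact_force: [-0.4, 1.3, 2.4]
gripper_width: 0.0103
```

Call:
carry_out --commands '[0,0,0,-1,1,0,0,0,-1,1,0,0,0,-1,1,0,0,0,-1,1,0,0,0,-0.4,1,0,0,0,1,1,0,0,0,1,1,0,0,0,1,1]'

```text
time_s: 21.9
tcp_pos: [0.5593, -0.2852, 0.1212]
eef_rot: [180.0, 0.0, -11.2]
contact_force: [-0.1, -0.6, -0.1]
gripper_width: 0.01
```

Call:
carry_out --commands '[0,0,-0.03,1,1,0,0,-0.03,1,1,0,0,-0.02,1,1,0,0,0,1,1,0,0,0,0.4,1,0,0,0,-1,1,0,0,0,-1,1,0,0,0,-1,1]'

```text
time_s: 22.7
tcp_pos: [0.5594, -0.2852, 0.118]
eef_rot: [180.0, 0.0, -6.0]
contact_force: [0.6, -0.2, -0.3]
gripper_width: 0.0097
```

Call:
carry_out --commands '[0,0,0,-1,1,0,0,0,-1,1,0,0,0,-1,1,0,0,0,-1,1,0,0,0,-0.4,1,0,0,0,1,1,0,0,0,1,1,0,0,0,1,1]'

```text
time_s: 23.5
tcp_pos: [0.5594, -0.2852, 0.118]
eef_rot: [180.0, 0.0, -11.2]
contact_force: [-0.5, 0.6, -0.2]
gripper_width: 0.0098
```

Call:
carry_out --commands '[0,0,0,0.7,1,0,0,-0.05,0,1,0,0,0,0,1]'

```text
time_s: 23.8
tcp_pos: [0.5595, -0.285, 0.1159]
eef_rot: [-180.0, 0.0, -8.7]
contact_force: [0.1, 0.2, -1.9]
gripper_width: 0.0098
```

Past the pins and moving freely. Go down toward the face.

Call:
carry_out --commands '[0,0,-0.05,0,1,0,0,-0.05,0,1,0,0,-0.05,0,1,0,0,0,0,1]'

```text
time_s: 24.2
tcp_pos: [0.5593, -0.285, 0.1098]
eef_rot: [-180.0, 0.0, -8.6]
contact_force: [-0.4, 1.4, -0.7]
gripper_width: 0.0097
```

Call:
carry_out --commands '[0,0,-0.03,0,1,0,0,-0.02,0,1,0,0,0,0,1]'

```text
time_s: 24.5
tcp_pos: [0.5596, -0.285, 0.1081]
eef_rot: [180.0, 0.0, -8.6]
contact_force: [0.2, -1.0, -1.1]
gripper_width: 0.0099
```

Call:
carry_out --commands '[0,0,-0.03,0,1,0,0,0,0,1]'

```text
time_s: 24.7
tcp_pos: [0.5597, -0.285, 0.1078]
eef_rot: [180.0, -0.0, -8.6]
contact_force: [-1.4, 2.3, 4.9]
gripper_width: 0.0098
```

Seated: the TCP is at 0.1078 with 4.9 N on the shoulder, as predicted. Now turn clockwise.

Call:
carry_out --commands '[0,0,0,-0.5,1,0,0,0,-0.8,1,0,0,0,-1,1,0,0,0,-1,1,0,0,0,-1,1,0,0,0,-1,1,0,0,0,-1,1,0,0,0,0,1]' --grip_force 50

```text
time_s: 25.5
tcp_pos: [0.56, -0.2847, 0.1078]
eef_rot: [-180.0, -0.0, -33.8]
contact_force: [-1.7, 4.2, 6.3]
gripper_width: 0.0095
```

```bash
python3 -c "
from h import *
s=telemetry.get_state();print({k:np.round(s[k],3) for k in('time_s','joints','tcp_pos','eef_rot','contact_force','moment','gripper_width')})"
```

```text
{'time_s': np.float64(25.5), 'joints': array([-9.1790e+00,  2.3013e+01, -1.5500e+01, -2.0000e-02, -5.1435e+01,
        6.5342e+01]), 'tcp_pos': array([ 0.56 , -0.285,  0.108]), 'eef_rot': array([-1.79964e+02, -4.10000e-02, -3.38500e+01]), 'contact_force': array([-1.75 ,  4.248,  6.309]), 'moment': array([1.662, 0.419, 0.049]), 'gripper_width': np.float64(0.01)}
```

The turn is tracking the spring: 25° turned, with Mz 0.049 N m as expected. Continue.

Call:
carry_out --commands '[0,0,0,-1,1,0,0,0,-1,1,0,0,0,-1,1,0,0,0,-1,1,0,0,0,-1,1,0,0,0,-1,1,0,0,0,-1,1,0,0,0,-1,1]'

```text
time_s: 26.3
tcp_pos: [0.5599, -0.2848, 0.1078]
eef_rot: [-180.0, -0.0, -65.8]
contact_force: [-0.3, 4.4, 5.4]
gripper_width: 0.0097
```

Call:
carry_out --commands '[0,0,0,-1,1,0,0,0,-1,1,0,0,0,-1,1,0,0,0,-1,1,0,0,0,-1,1,0,0,0,-1,1,0,0,0,-1,1,0,0,0,-1,1]'

```text
time_s: 27.1
tcp_pos: [0.5598, -0.2848, 0.1078]
eef_rot: [-180.0, -0.0, -97.8]
contact_force: [-0.6, 3.9, 5.3]
gripper_width: 0.0096
```

```bash
python3 -c "
from h import *
s=telemetry.get_state();print({k:np.round(s[k],3) for k in('time_s','joints','tcp_pos','eef_rot','contact_force','moment','gripper_width')})"
```

```text
{'time_s': np.float64(27.1), 'joints': array([ -9.187,  23.013, -15.507,   0.   , -51.45 ,   1.354]), 'tcp_pos': array([ 0.56 , -0.285,  0.108]), 'eef_rot': array([-1.79969e+02, -1.00000e-03, -9.78330e+01]), 'contact_force': array([-0.607,  3.873,  5.272]), 'moment': array([1.411, 0.526, 0.12 ]), 'gripper_width': np.float64(0.01)}
```

Call:
carry_out --commands '[0,0,0,-1,1,0,0,0,-1,1,0,0,0,0,1]'

```text
time_s: 27.4
tcp_pos: [0.5598, -0.2849, 0.1078]
eef_rot: [-180.0, 0.0, -105.8]
contact_force: [-2.8, 4.0, 6.1]
gripper_width: 0.0095
```

```bash
python3 -c "
from h import *
s=telemetry.get_state();print({k:np.round(s[k],3) for k in('time_s','tcp_pos','eef_rot','contact_force','moment')})"
```

```text
{'time_s': np.float64(27.4), 'tcp_pos': array([ 0.56 , -0.285,  0.108]), 'eef_rot': array([-1.79970e+02,  3.00000e-03, -1.05812e+02]), 'contact_force': array([-2.815,  3.981,  6.052]), 'moment': array([1.501, 0.534, 0.072])}
```

Call:
carry_out --commands '[0,0,0,-0.5,1,0,0,0,0,1]'

```text
time_s: 27.6
tcp_pos: [0.5597, -0.2849, 0.1078]
eef_rot: [-180.0, 0.0, -107.7]
contact_force: [-1.4, 3.6, 5.9]
gripper_width: 0.0096
```

```bash
python3 -c "
from h import *
s=telemetry.get_state();print({k:np.round(s[k],3) for k in('time_s','tcp_pos','eef_rot','contact_force','moment')})"
```

```text
{'time_s': np.float64(27.6), 'tcp_pos': array([ 0.56 , -0.285,  0.108]), 'eef_rot': array([-1.79974e+02,  4.00000e-03, -1.07738e+02]), 'contact_force': array([-1.408,  3.565,  5.89 ]), 'moment': array([1.439, 0.537, 0.108])}
```

Call:
carry_out --commands '[0,0,0,-0.4,1,0,0,0,0,1]'

```text
time_s: 27.8
tcp_pos: [0.5597, -0.2849, 0.1078]
eef_rot: [-180.0, 0.0, -109.3]
contact_force: [-1.9, 4.2, 5.6]
gripper_width: 0.0099
```

```bash
python3 -c "
from h import *
s=telemetry.get_state();print({k:np.round(s[k],3) for k in('time_s','tcp_pos','eef_rot','contact_force','moment')})"
```

```text
{'time_s': np.float64(27.8), 'tcp_pos': array([ 0.56 , -0.285,  0.108]), 'eef_rot': array([-1.79974e+02,  3.00000e-03, -1.09325e+02]), 'contact_force': array([-1.932,  4.237,  5.607]), 'moment': array([1.459, 0.593, 0.15 ])}
```

Call:
carry_out --commands '[0,0,0,-0.3,1,0,0,0,0,1,0,0,0,0,1]'

```text
time_s: 28.1
tcp_pos: [0.5597, -0.2849, 0.1078]
eef_rot: [-180.0, 0.0, -110.5]
contact_force: [-1.6, 2.8, 6.1]
gripper_width: 0.0096
```

```bash
python3 -c "
from h import *
m=[]
for i in range(4): m.append(telemetry.get_state()['moment'][2]); cams.capture('side')
s=telemetry.get_state();print(np.round(m,3),{k:np.round(s[k],3) for k in('time_s','eef_rot','contact_force')})
c=cap('side'); show(c,'s4.png',(190,120,420,292))"
```

```text
[0.208 0.167 0.205 0.096] {'time_s': np.float64(28.3), 'eef_rot': array([-1.79977e+02,  2.00000e-03, -1.10473e+02]), 'contact_force': array([-1.551,  3.277,  5.525])}
```

View pics/s4.png

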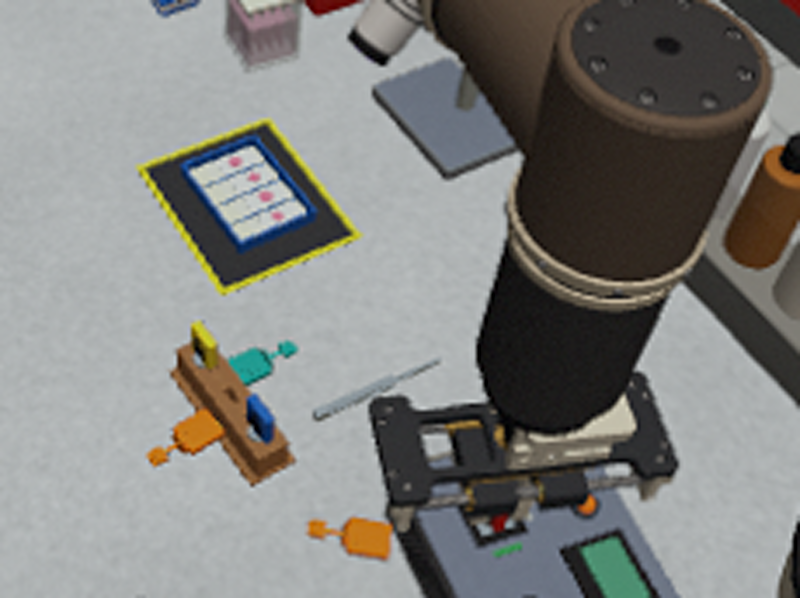

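The tray is well inside the outline, the other keys are untouched and the red key is gripped in the lock. Mz of about 0.17 exceeds the spring's 0.13, so the stop is being reached. One small extra step to confirm it.

Call:
carry_out --commands '[0,0,0,-0.35,1,0,0,0,0,1,0,0,0,0,1,0,0,0,0,1]'

```text
time_s: 28.75
tcp_pos: [0.5597, -0.2849, 0.1078]
eef_rot: [-180.0, 0.0, -111.9]
contact_force: [-1.3, 3.7, 5.7]
gripper_width: 0.0097
```

```bash
python3 -c "
from h import *
m=[]
for i in range(6): m.append(telemetry.get_state()['moment'][2]); cams.capture('side')
s=telemetry.get_state();print(np.round(m,3),np.mean(m),{k:np.round(s[k],3) for k in('time_s','tcp_pos','eef_rot','contact_force','gripper_width')})
c=cap('wrist'); show(c,'w5.png',(130,90,380,280),3)"
```

```text
[0.231 0.199 0.294 0.286 0.219 0.248] 0.24609792714857173 {'time_s': np.float64(29.05), 'tcp_pos': array([ 0.56 , -0.285,  0.108]), 'eef_rot': array([-1.79973e+02,  3.00000e-03, -1.11862e+02]), 'contact_force': array([-0.727,  3.314,  5.444]), 'gripper_width': np.float64(0.01)}
```

View pics/w5.png

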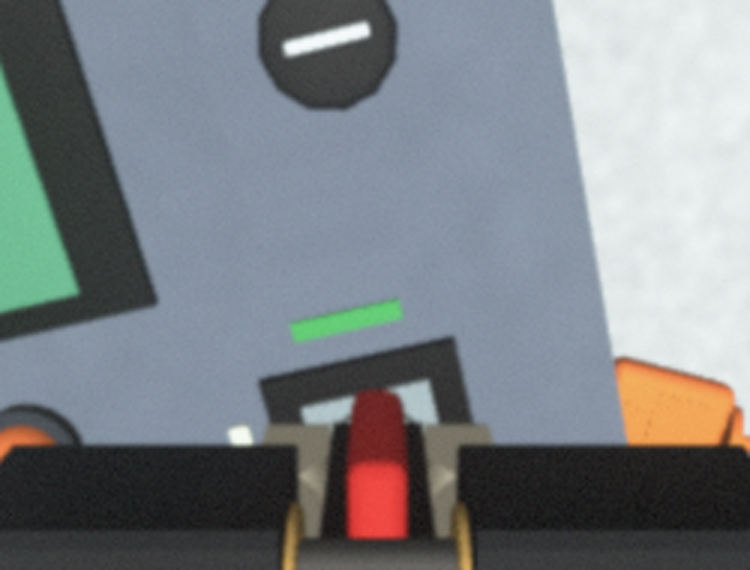

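The key stands square in the pads, the shoulder is down, and the torque of 0.25 N m is well above the spring's 0.13 maximum. The cylinder is therefore at its stop, past the quarter turn. Handing in.

```bash
python3 -c "
from plant import r
print(r.close_job())"
```

```text
the job is handed in; nothing more can be done
None
```

The job is handed in at about 29 s of the 72 s allowed. The tray is in the outline, and the red key is held turned in the lock.

- **Tray:** I slid it flat with a push in -y, then one in +x. In the side camera it lies wholly inside the yellow outline with about 25 mm to spare on the sides I measured.
- **Key in the lock:** I took the red key from the middle slot and worked it past the pins with twists of about ±15° under light pushes; the highest vertical force I read was about 8 N. It seated at the height I had predicted, with about 5 N on the shoulder.
- **Key turned:** I turned it about 103° clockwise by the tool and kept it gripped at 50 N. The final torque averaged 0.25 N m, above the spring's 0.13 N m maximum, so the cylinder is at its stop.
- **Everything else:** In the last side view the blue and yellow keys, the decoy keys and the forceps looked unmoved. I did not check the other objects one by one.

**Not confirmed:** I could not see the lamp light or read the cylinder angle directly. Individual torque readings were noisy (±0.03 to 0.05 N m), so the stop is judged from their average and steady rise.

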